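# Pair the grinder remotes with the recessed button

## Robot

A 7-joint arm with a two-finger parallel gripper is mounted at the origin on the work surface. World frame = base frame: x ahead of the robot, y to its left, z up, the work surface at z = 0. Lengths are in mm, angles in rad, forces in N, time in s.
With the tool pointing down it reaches from about 350 to 775 mm from the base axis. Payload 3.1 kg.
Tool frame: the origin (TCP) lies at the very end of the fingers, on their centre line; the grasp point (between the pads) lies 19 mm behind it; x points along the fingers, y is the direction in which the jaws open and shut, and the axes are right-handed (so a half turn about x gives the same grasp; the last joint's range is limited). The gripper opens to 85 mm and grips with 20 to 120 N. Pads are 22 mm wide; open, the fingers measure 114 mm over their backs; the gripper's body (76 mm by 85 mm) begins 54 mm behind the grasp point. The pads swing forward as they close: fully open they stand 13 mm farther back than shut.
Start: joints at [-1.208, 0.311, 0.014, 1.512, -0.004, 1.319, -0.027], TCP at [216.585, 505.577, 231.304] pointing down, gripper open.
Joint ranges: [-2.7, 2.7], [-0.3, 1.91], [-1.27, 1.3], [0.12, 2.57], [-1.44, 4.58], [0.2, 2.03], [-3.05, 3.05]. Speed limits (rad/s): [2.79, 2.79, 3.14, 3.14, 3.14, 3.14, 3.14].

## Interface

Orientations are given as a unit quaternion [w, x, y, z].
In Python, from plant import robot gives the robot as it stands.
- The arm moves only by the tool step_arm, never from a script. Its argument "motion" is a list that holds one entry, the list of rows, each a list of 6 numbers: the shift along the tool's x, y, z in mm, then the turn, a rotation vector about the tool's x, y, z in degrees. A call has 1 to 20 rows; each row shifts and turns the pose as measured when the row begins, along the tool's axes as they then stand; what a row does not reach is not made up. A row lasts 1/10 s, in which the tool goes at most 50 mm and 8.59 degrees, less where a joint would pass 70% of its speed; a pose out of reach is approached as far as the arm can. A call with a gripper value outside its range is refused whole. "gripper" is the opening, from -1 (shut) to 1 (fully open), so that 0 is half open, set as the call begins (left out, the last holds). The fingers move at their own pace and stop on an object; the grip force is fixed at half the most. Time passes only in rows, so rows that do not move let the fingers close. It gives the time, the measured TCP pose, the force and the opening at its end, in the units of the state.
- robot.read_state(): the state, without advancing time (a new reading comes with each control period).
- robot.get_image(name): name is "side" or "top" or "wrist"; returns the picture (384x512x3 uint8, red, green, blue); there is no depth.
- robot.camera_params(name): a dict with "intrinsics" (3x3 intrinsics, pixels), "R" (3x3) and "t" (3): a world point X has camera coordinates R X + t; the wrist camera has in their place "tool_from_camera" (4x4, takes a point from camera to tool coordinates, whose origin is the TCP and whose axes are the tool frame's). Camera axes: x right, y down, z forward; pixel columns grow to the right and rows downward; lengths in mm; the calibration is good to about 2 mm. A picture is of the moment at which its call begins: read the wrist's pose just before it. camera_params takes no time and is no camera call.
- robot.hand_in(): hands the job in, once; it reports no verdict.
The state is a dict: "t": time; "q": joint angles; "qd": joint speeds; "tau": joint torques, N m; "position": TCP position; "tool_rot": TCP orientation; "contact_force": force on the tool from outside, world axes, zero at the start; "wrist_torque": the same for the moment, N m; "finger_gap": finger opening in mm.
Only numpy, scipy, OpenCV 4.12 (cv2) and the standard library are available. Lean on these libraries where they do the work, as an engineer would, in place of code of your own. Each camera call takes 0.05 s, during which the arm holds its last target. There are 200 camera calls.

## Task

Seat both wireless grinder remotes fully home in the receiver box's matching cradles (round in round, oblong in oblong) and let go of them. Then take the green reset stylus from its wooden block, reach its steel tip through the yellow-framed hole and press the recessed red pairing button down, and finish there, still gripping the stylus and holding the button fully down. Do not press the button before both remotes are seated, and leave the glue can, spare drum and brush alone.

Things in the scene. Friction and masses are not known exactly. Their poses are not given: they have to be found in the camera images.
- receiver: Receiver box fixed to the bench, 130 (x) x 190 (y) x 45 mm high, grey with a black 10 mm top plate; place and yaw vary. Origin: centre of its underside, z up. In its top, along its y axis: round cradle at +60 mm, yellow-framed stylus hole at 0, oblong cradle at -60 mm. The cradles' flat grey floors are 35 mm above the bench, 10 mm below the top face
- round_cradle (a point): Centre of the floor of the round cradle, a pocket 51 mm in diameter, 10 mm deep, 3 mm chamfer at the mouth
- oblong_cradle (a point): Centre of the floor of the oblong cradle, a pocket 65 mm (along the receiver's x) by 45 mm (along its y), 10 mm deep, 3 mm chamfer at the mouth. Its axes are the receiver's
- aperture (a point): Centre of the mouth of the stylus hole in the box's top face, 45 mm above the bench: a straight vertical hole 16 mm in diameter framed by a thin yellow square; too narrow for a finger
- button_top (a point): Centre of the top of the red pairing button, 13 mm in diameter, at the bottom of the stylus hole, 21 mm below its mouth when not pressed (24 mm above the bench); moves with the button
- pair_button (a joint): Travel of the spring button in m: 0 = up, 0.005 = fully down against its stop. It takes about 1.5 N to start it and 4.5 N to hold it fully down; it springs back when let go. It counts as down beyond 0.0035
- round_remote: Loose orange round remote with a black disc on top, 46 mm in diameter, 30 mm high, about 60 g. Origin: centre of its underside, z up. Lies upright on the bench
- oblong_remote: Loose blue oblong remote with a white and a black key on top, 60 mm (its x) x 40 mm (its y) x 30 mm high, about 80 g. Origin: centre of its underside, z up. Fits its cradle either way round (half turn)
- holder: Wooden block fixed to the bench, 55 x 55 x 62 mm high, with a vertical hole 11 mm in diameter right through its middle, in which the stylus stands. Origin: centre of its underside
- stylus: Loose reset stylus, about 50 g, upright in the block: steel pin 7 mm in diameter, 55 mm long; above it a green round handle 20 mm in diameter, 62 mm long. Origin: centre of the pin's lower end; z towards the handle. The handle's shoulder rests on the block: handle 62 to 124 mm, pin end 7 mm above the bench. Lift straight up over 60 mm to clear
- stylus_tip (a point): Lower end of the stylus's steel pin (the stylus's origin)
- glue_can: Bystander: can, 66 mm in diameter, 100 mm high, standing on the bench. Origin: centre of its underside
- spare_drum: Bystander: reddish hollow abrasive drum, 70 mm in diameter, 60 mm high, standing on the bench beyond the receiver. Origin: centre of its underside
- brush: Bystander: bench brush with a blue handle, lying beyond the receiver. Origin: under its middle
Not all that is in view belongs to the job. There is more than one size of the oblong_remote; the one meant has the size given above.

How it is judged:
By the outcome, as a careful person would: the job done as asked, in the order asked, and still so for the second after the job is handed in, while the arm keeps its last pose, push and grip.
It also fails if it takes over 72 s, if anything falls off the work surface, if the arm or the gripper's body presses on something with over 40 N, if the wrist force passes 120 N, or if a joint passes its speed limit or range.

## Working session

There is one attempt and no reset: what is moved stays moved. The work goes in short steps, Python scripts to look and compute and a tool call to move; the robot and the scene stay as the last step left them, time stands still between calls to the robot, and variables do not carry over. Pictures are saved under pics/ and viewed, about 8 in all and at most 12, crops included, and the job is handed in when it is done.

Besides the shell and the picture viewer there is one more tool, called in YAML: its name, and indented under it one key for each argument. step_arm: Moves the arm, as the interface text tells. Its arguments: {"type":"object","properties":{"motion":{"type":"array","items":{"type":"array","items":{"type":"array","items":{"type":"number"}}}},"gripper":{"type":"number"}},"required":["motion"]}

```bash
mkdir -p pics; ls; cat > h.py <<'E'
import numpy as np, cv2
from plant import robot
def snap(n,f):
    s=robot.read_state(); im=robot.get_image(n); cv2.imwrite(f'pics/{f}.png',im[:,:,::-1]); return s,im
E
python3 - <<'E'
from h import *
s,a=snap('top','top0'); _,b=snap('side','side0')
cv2.imwrite('pics/both.png',np.vstack([a,b])[:,:,::-1][:, :])
for k in s: print(k,s[k])
for n in('top','side','wrist'): print(n,robot.camera_params(n))
E
```

```text
pics
t 0.0
q [-1.20773193  0.31171384  0.014007    1.51306953 -0.00441645  1.3192069
 -0.0271695 ]
qd [-3.85923417e-05  1.66434436e-03  1.83588194e-03 -1.28690210e-04
 -1.83043926e-03 -4.19333346e-04 -6.05750901e-04]
tau [-2.65017225e-04 -3.79910803e+01  1.46112512e-01 -2.30588472e+01
  1.23166750e-02  1.35729747e-02  1.05587125e-05]
position [216.29186814 504.88250754 230.22257478]
tool_rot [ 0.69254239  0.14127486  0.69281948 -0.14292525]
contact_force [ 0.24916533 -0.13415326 -0.28342128]
wrist_torque [-0.01129332 -0.04452644 -0.02022565]
finger_gap 85.41457436207907
top {'intrinsics': array([[425.6322582 ,   0.        , 259.62286346],
       [  0.        , 425.6322582 , 189.32538169],
       [  0.        ,   0.        ,   1.        ]]), 'R': array([[ 0.00865659, -0.99991048, -0.01020244],
       [-0.98977434, -0.00711522, -0.14246451],
       [ 0.14237917,  0.01133137, -0.98974733]]), 't': array([  24.580916  ,  595.91524351, 1040.53816081])}
side {'intrinsics': array([[394.66207388,   0.        , 259.78657178],
       [  0.        , 394.66207388, 191.85376501],
       [  0.        ,   0.        ,   1.        ]]), 'R': array([[ 0.93205053, -0.36225648,  0.00721514],
       [-0.18659915, -0.49698045, -0.84746161],
       [ 0.31058424,  0.78853071, -0.53080765]]), 't': array([-546.18051921,  176.64682795,  721.63258491])}
wrist {'intrinsics': array([[341.67248223,   0.        , 251.75209005],
       [  0.        , 341.67248223, 189.15625141],
       [  0.        ,   0.        ,   1.        ]]), 'tool_from_camera': array([[-3.21227066e-04, -2.68460511e-01,  9.63290637e-01,
        -1.42904593e+02],
       [ 9.99999812e-01,  4.16195288e-04,  4.49458335e-04,
         1.29635017e-01],
       [-5.21578838e-04,  9.63290601e-01,  2.68460327e-01,
        -6.75583029e+01],
       [ 0.00000000e+00,  0.00000000e+00,  0.00000000e+00,
         1.00000000e+00]])}
```

View pics/top0.png

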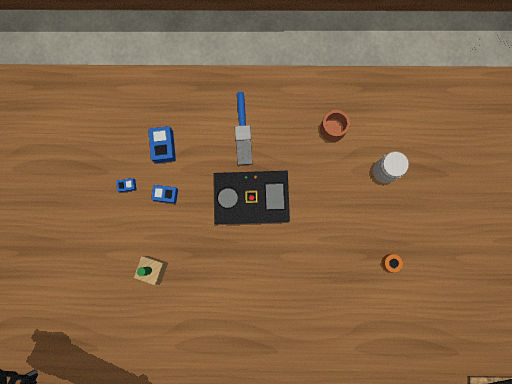

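View pics/side0.png

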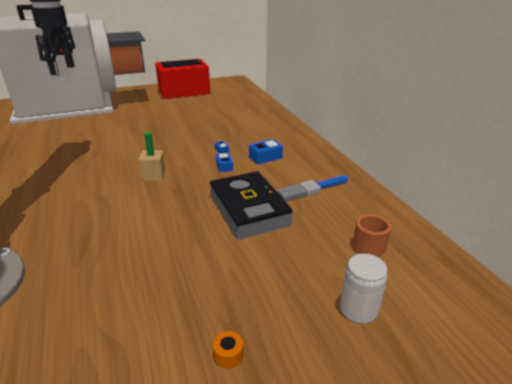

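The top view shows three blue look-alikes: large at (162,144), small at (126,185) and mid-size at (165,194). It also shows the orange remote (393,263), the receiver (251,197), the wooden block with stylus (150,271), and the can, drum and brush. The mid-size one, about 25x17 px, fits 60x40 mm; I'll measure all three.

```bash
cat >> h.py <<'E'
def ray(n,uv,z,s=None):
    p=robot.camera_params(n); d=np.linalg.inv(p['intrinsics'])@np.array([uv[0],uv[1],1.])
    if n=='wrist':
        from scipy.spatial.transform import Rotation as Ro
        w=s['tool_rot']; Rt=Ro.from_quat([w[1],w[2],w[3],w[0]]).as_matrix(); T=p['tool_from_camera']
        o=Rt@T[:3,3]+s['position']; d=Rt@T[:3,:3]@d
    else: o=-p['R'].T@p['t']; d=p['R'].T@d
    return o+d*(z-o[2])/d[2]
def blobs(im,lo,hi,amin=25):
    hsv=cv2.cvtColor(im,cv2.COLOR_RGB2HSV); m=cv2.inRange(hsv,np.array(lo),np.array(hi))
    cs,_=cv2.findContours(m,cv2.RETR_EXTERNAL,cv2.CHAIN_APPROX_NONE)
    return [c for c in cs if cv2.contourArea(c)>amin]
def rect(n,c,z,s=None):
    P=np.array([ray(n,q,z,s)[:2] for q in c.reshape(-1,2)],np.float32); r=cv2.minAreaRect(P)
    m=c.reshape(-1,2).mean(0); return np.round(m),np.round(r[0],1),np.round(r[1],1),round(r[2],1)
E
python3 - <<'E'
from h import *
a=cv2.imread('pics/top0.png')[:,:,::-1].copy()
for nm,lo,hi,z in [('blue',(105,150,60),(125,255,255),30),('orange',(8,220,170),(14,255,255),30),('yellow',(24,150,120),(34,255,255),45),('black',(0,0,0),(180,90,60),45),('green',(50,120,40),(85,255,255),124),('wood',(10,60,150),(25,140,255),62)]:
    for c in blobs(a,lo,hi): print(nm,*rect('top',c,z))
cv2.imwrite('pics/c0.png',cv2.resize(np.hstack([a[110:290,100:300],a[110:290,360:420]])[:,:,::-1],None,fx=3,fy=3,interpolation=cv2.INTER_CUBIC))
E
```

```text
blue [164. 194.] [584.9 275. ] [63.4 40. ] 83.7
blue [126. 185.] [606.8 376.1] [30.9 48.1] 8.7
blue [161. 144.] [715.1 287.9] [93.3 63. ] 6.9
blue [241. 108.] [815.   80.6] [89.3 17.5] 4.6
yellow [251. 196.] [576.9  51. ] [28.1 30.5] 0.4
black [504. 382.] [ 140.2 -550.8] [ 9.  40.7] 0.7
black [ 16. 377.] [137.  607.3] [29.7 86.4] 0.7
black [394. 263.] [ 413.6 -303.7] [18.4 16.7] 63.7
black [251. 197.] [575.7  51.1] [131.7 188.8] 2.3
black [160. 150.] [697.9 285.7] [23.  28.7] 7.7
green [144. 271.] [393.8 293.2] [15.8 29.9] 0.5
wood [486. 380.] [ 145.6 -503.6] [11.1 70.6] 0.7
wood [148. 270.] [391.1 301.1] [55.9 55.6] 72.5
```

View pics/c0.png

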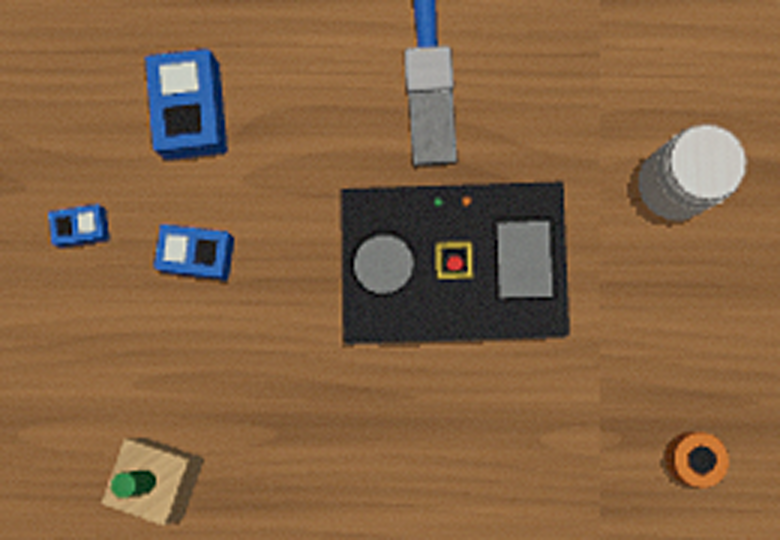

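The crop confirms the mid-size remote (63x40 mm measured): blue, white and black keys, at (165,194). The other two measure about 48x31 and 93x63. The receiver is at about (576,51) with yaw ≈ +2.3°, so it's time to move.

```bash
cat >> h.py <<'E'
def goto(x,y,z,phi=None):
    """tool-frame shift AFTER turning about tool x, to reach TCP xyz with jaw axis at phi deg (mod 180)"""
    from scipy.spatial.transform import Rotation as Ro
    s=robot.read_state(); w=s['tool_rot']; R=Ro.from_quat([w[1],w[2],w[3],w[0]]).as_matrix()
    f=np.degrees(np.arctan2(R[1,1],R[0,1])); 
    d=0 if phi is None else (phi-f+90)%180-90
    p=np.radians(f+d); c,sn=np.cos(p),np.sin(p)
    D=np.array([[0,0,-1],[c,sn,0],[sn,-c,0]]).T
    e=Ro.from_matrix(R.T@D).as_rotvec(degrees=True)
    print('t',round(s['t'],2),'pos',s['position'].round(1),'phi',round(f,1),'q7',round(s['q'][6],2),'gap',round(s['finger_gap'],1),'F',s['contact_force'].round(1))
    print(' turn',e.round(2),' shift',(D.T@(np.array([x,y,z])-s['position'])).round(1))
E
python3 - <<'E'
from h import *
goto(585,275,150,-6.3)
E
```

```text
t 0.1 pos [216.3 504.9 230.3] phi 66.8 q7 -0.03 gap 85.4 F [ 1.1 -0.7  0.3]
 turn [73.11  0.08  0.1 ]  shift [ 80.3 391.7 188.1]
```

step_arm:
  motion:
    - [[8, 0, 0, 8.1, 0, 0], [8, 0, 0, 8.1, 0, 0], [8, 0, 0, 8.1, 0, 0], [8, 0, 0, 8.1, 0, 0], [8, 0, 0, 8.1, 0, 0], [8, 0, 0, 8.1, 0, 0], [8, 0, 0, 8.1, 0, 0], [8, 0, 0, 8.1, 0, 0], [8, 0, 0, 8.1, 0, 0], [0, 43.5, 21, 0, 0, 0], [0, 43.5, 21, 0, 0, 0], [0, 43.5, 21, 0, 0, 0], [0, 43.5, 21, 0, 0, 0], [0, 43.5, 21, 0, 0, 0], [0, 43.5, 21, 0, 0, 0], [0, 43.5, 21, 0, 0, 0], [0, 43.5, 21, 0, 0, 0], [0, 43.5, 21, 0, 0, 0], [0, 0, 0, 0, 0, 0]]
  gripper: 1

```text
t: 2.0
position: [578.1, 245.8, 142.2]
tool_rot: [-0.464, -0.527, -0.46, 0.544]
contact_force: [-0.2, -1.5, 0.2]
finger_gap: 85.5
```

```bash
python3 - <<'E'
from h import *
goto(585,275,150,-6.3)
s,a=snap('wrist','w1')
for c in blobs(a,(105,150,60),(125,255,255),200): print(*rect('wrist',c,30,s))
E
```

```text
t 2.0 pos [578.1 245.8 142.2] phi -8.4 q7 -0.43 gap 85.5 F [-0.2 -1.5  0.2]
 turn [-2.11  1.29  0.63]  shift [ -7.8   3.7 -29.7]
[257. 138.] [586.4 277.7] [58.5 38.1] 83.8
[444.  97.] [721.6 287.4] [89.1 59.7] 7.3
```

View pics/w1.png

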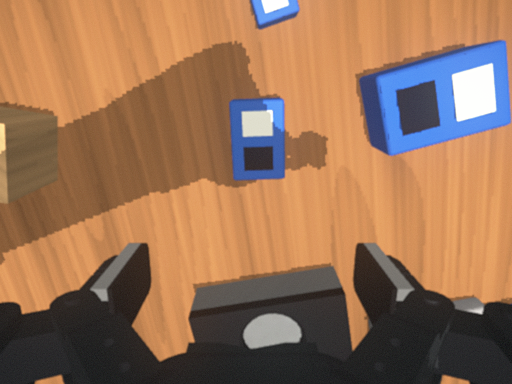

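The wrist picture shows the wanted remote alone between the jaws at (257,138), the big one clear to the right at (444,97), and the receiver below. It measures (586,277) with its long axis at 83.8°, which agrees with the top view.

```bash
python3 -c "
from h import *
goto(586,277,14,-6.3)"
```

```text
t 2.05 pos [575.  249.6 141.9] phi -8.2 q7 -0.44 gap 85.2 F [-0.2 -0.5  0.2]
 turn [-1.89  1.13  0.86]  shift [127.9   7.9 -28.4]
```

step_arm:
  motion:
    - [[0, 0, 0, -1.9, 1.1, 0.9], [20, 4, -14, 0, 0, 0], [20, 4, -14, 0, 0, 0], [20, 0, 0, 0, 0, 0], [20, 0, 0, 0, 0, 0], [0, 0, 0, 0, 0, 0]]

```text
t: 2.65
position: [579.2, 285.0, 57.1]
tool_rot: [-0.471, -0.524, -0.477, 0.526]
contact_force: [-1.9, -0.7, -0.1]
finger_gap: 85.2
```

```bash
python3 -c "
from h import *
goto(586,277,14,-6.3)"
```

```text
t 2.65 pos [579.2 285.   57.1] phi -5.8 q7 -0.41 gap 85.2 F [-1.9 -0.7 -0.1]
 turn [ 0.49 -0.23  0.45]  shift [43.1  7.7  7.2]
```

step_arm:
  motion:
    - [[10, 4, 3, 0.5, 0, 0.4], [10, 1, 1, 0, 0, 0], [0, 0, 0, 0, 0, 0], [0, 0, 0, 0, 0, 0]]

```text
t: 3.05
position: [583.2, 282.7, 37.4]
tool_rot: [0.471, 0.528, 0.474, -0.525]
contact_force: [0.5, 0.1, -0.1]
finger_gap: 85.5
```

```bash
python3 -c "
from h import *
goto(586,277,14,-6.3)"
```

```text
t 3.05 pos [583.2 282.7  37.4] phi -6.2 q7 -0.41 gap 85.5 F [ 0.5  0.1 -0.1]
 turn [ 0.12 -0.35 -0.02]  shift [23.4  3.4  5.4]
```

step_arm:
  motion:
    - [[8, 2, 3, 0, -0.3, 0], [8, 1, 2, 0, 0, 0], [7, 0, 0, 0, 0, 0], [0, 0, 0, 0, 0, 0], [0, 0, 0, 0, 0, 0]]

```text
t: 3.55
position: [587.4, 276.7, 13.9]
tool_rot: [0.472, 0.528, 0.472, -0.525]
contact_force: [0.8, 0.2, 0.1]
finger_gap: 85.4
```

step_arm:
  motion:
    - [[0, 0, 0, 0, 0, 0], [0, 0, 0, 0, 0, 0], [0, 0, 0, 0, 0, 0], [0, 0, 0, 0, 0, 0], [0, 0, 0, 0, 0, 0], [0, 0, 0, 0, 0, 0]]
  gripper: -1

```text
t: 4.15
position: [588.2, 277.5, 15.3]
tool_rot: [0.473, 0.528, 0.472, -0.524]
contact_force: [0.4, -0.0, -1.3]
finger_gap: 38.6
```

```bash
python3 -c "
from h import *
goto(586,277,14,-6.3)"
```

```text
t 4.15 pos [588.2 277.5  15.3] phi -6.2 q7 -0.39 gap 38.6 F [ 0.4 -0.  -1.3]
 turn [ 0.07 -0.19 -0.28]  shift [ 1.3 -2.1  0.7]
```

step_arm:
  motion:
    - [[-20, 0, 0, 0, 0, 0], [-40, 0, 0, 0, 0, 0], [-40, 0, 0, 0, 0, 0], [-35, 0, 0, 8.2, 0, 0], [0, 0, 0, 8.2, 0, 0], [0, 0, 0, 8.2, 0, 0], [0, 0, 0, 8.2, 0, 0], [0, 0, 0, 8.2, 0, 0], [0, 0, 0, 8.2, 0, 0], [0, 0, 0, 8.2, 0, 0], [0, 0, 0, 8.2, 0, 0], [0, 0, 0, 8.2, 0, 0], [0, 0, 0, 8.2, 0, 0], [0, 0, 0, 0, 0, 0]]

```text
t: 5.55
position: [583.4, 276.9, 151.1]
tool_rot: [0.01, -0.705, 0.009, 0.709]
contact_force: [-0.2, -1.0, -0.5]
finger_gap: 38.6
```

```bash
python3 -c "
from h import *
goto(520,20,150,-87.7)"
```

```text
t 5.55 pos [583.4 276.9 151.1] phi -91.5 q7 -1.77 gap 38.6 F [-0.2 -1.  -0.5]
 turn [-3.83  0.26  0.03]  shift [  1.1 254.1  73.6]
```

step_arm:
  motion:
    - [[0, 0, 0, -3.8, 0.2, 0], [0, 42, 12, 0, 0, 0], [0, 42, 12, 0, 0, 0], [0, 42, 12, 0, 0, 0], [0, 42, 12, 0, 0, 0], [0, 42, 12, 0, 0, 0], [0, 38, 12, 0, 0, 0], [0, 0, 0, 0, 0, 0], [0, 0, 0, 0, 0, 0], [0, 0, 0, 0, 0, 0]]

```text
t: 6.55
position: [522.4, 19.0, 148.7]
tool_rot: [-0.028, -0.706, -0.029, 0.707]
contact_force: [0.2, -0.4, -0.7]
finger_gap: 38.6
```

```bash
python3 - <<'E'
from h import *
goto(520,20,150,-87.7)
s,a=snap('wrist','w2'); print(s['position'])
for nm,lo,hi,z in [('yellow',(22,130,100),(36,255,255),45),('blue',(105,150,60),(125,255,255),45),('grey',(0,0,90),(180,40,200),35),('black',(0,0,0),(180,90,60),45)]:
    for c in blobs(a,lo,hi,300): print(nm,*rect('wrist',c,z,s))
E
```

```text
t 6.55 pos [522.4  19.  148.7] phi -85.4 q7 -1.29 gap 38.6 F [ 0.2 -0.4 -0.7]
 turn [2.31 0.02 0.13]  shift [-1.3 -1.1  2.4]
[522.44382179  18.97320441 148.69244042]
blue [252. 253.] [466.8  14.4] [125.3  75.3] 4.5
grey [314. 255.] [467.9 -38. ] [47.  14.7] 20.4
grey [190. 255.] [459.2  66.6] [14.6 46.9] 78.9
grey [132. 106.] [574.7 110.8] [50.7 50.6] 55.7
grey [298. 111.] [579.7  -9.9] [66.4 46.2] 2.3
grey [246.  98.] [581.6  33.8] [64.7 36.8] 3.3
grey [342.  95.] [589.  -41.8] [84.  14.8] 7.8
black [252. 302.] [428.9  11.1] [24.4 40. ] 3.6Traceback (most recent call last):
  File "<stdin>", line 5, in <module>
  File "h.py", line 18, in rect
    P=np.array([ray(n,q,z,s)[:2] for q in c.reshape(-1,2)],np.float32); r=cv2.minAreaRect(P)
                ~~~^^^^^^^^^
  File "h.py", line 6, in ray
    p=robot.camera_params(n); d=np.linalg.inv(p['intrinsics'])@np.array([uv[0],uv[1],1.])
ValueError: time passes only in moves, steps and waits
```

View pics/w2.png

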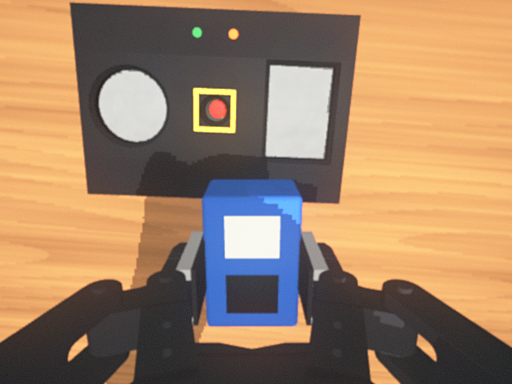

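The picture shows the receiver with the round cradle at (132,106), the frame at (214,110) and the oblong cradle at (298,111), and the blue remote held straight. The cradle measurements agree with the top view to within about 1 mm. Next I'll check the remote's offset in the grip from its keys.

```bash
sed -i 's/^def ray/import functools\nCP=functools.lru_cache(robot.camera_params)\ndef ray/; s/p=robot.camera_params(n);/p=CP(n);/' h.py
python3 - <<'E'
from h import *
a=cv2.imread('pics/w2.png')[:,:,::-1].copy()
s={'position':np.array([522.4,19,148.7]),'tool_rot':np.array([-0.028,-0.706,-0.029,0.707])}
hsv=cv2.cvtColor(a,cv2.COLOR_RGB2HSV)
m=cv2.inRange(hsv,np.array((105,150,60)),np.array((125,255,255)))
cs,h=cv2.findContours(m,cv2.RETR_CCOMP,cv2.CHAIN_APPROX_NONE)
for c in cs:
  if cv2.contourArea(c)>300: print(*rect('wrist',c,163.4,s), c.reshape(-1,2).min(0),c.reshape(-1,2).max(0))
goto(579.5,-9.7,110,-87.7)
E
```

```text
[252. 253.] [526.4  19.1] [65.2 39.1] 4.5 [203 180] [302 324]
[252. 294.] [508.7  17.8] [19.4 23.2] 4.7 [225 274] [279 314]
[252. 237.] [534.9  19.8] [20.2 24.2] 4.7 [222 214] [282 260]
[285. 207.] [550.1   7.5] [16.5  8. ] 60.7 [264 199] [299 223]
t 6.6 pos [522.6  19.9 148.6] phi -85.3 q7 -1.29 gap 38.6 F [ 0.2 -0.3 -1.8]
 turn [2.38 0.02 0.16]  shift [ 38.6  31.8 -55.7]
```

step_arm:
  motion:
    - [[0, 0, 0, 2.4, 0, 0], [8, 8, -14, 0, 0, 0], [10, 8, -14, 0, 0, 0], [10, 8, -14, 0, 0, 0], [10, 7, -13, 0, 0, 0], [0, 0, 0, 0, 0, 0], [0, 0, 0, 0, 0, 0], [0, 0, 0, 0, 0, 0]]

```text
t: 7.4
position: [583.0, 7.6, 106.9]
tool_rot: [-0.022, -0.706, -0.028, 0.708]
contact_force: [0.4, 0.3, -1.5]
finger_gap: 38.2
```

```bash
python3 -c "
from h import *
goto(579.5,-9.7,64,-87.7)"
```

```text
t 7.4 pos [583.    7.6 106.9] phi -86.0 q7 -1.21 gap 38.2 F [ 0.4  0.3 -1.5]
 turn [1.73 0.15 0.5 ]  shift [42.9 17.2  4.2]
```

step_arm:
  motion:
    - [[10, 12, 4, 1.8, 0, 0.5], [10, 4, 0, 0, 0, 0], [6, 0, 0, 0, 0, 0], [0, 0, 0, 0, 0, 0], [0, 0, 0, 0, 0, 0], [0, 0, 0, 0, 0, 0]]

```text
t: 8.0
position: [578.2, -8.3, 79.2]
tool_rot: [-0.013, -0.706, -0.014, 0.708]
contact_force: [-1.1, 0.3, -0.3]
finger_gap: 38.1
```

```bash
python3 -c "
from h import *
goto(579.5,-9.7,64,-87.7)"
```

```text
t 8.0 pos [578.2  -8.3  79.2] phi -87.8 q7 -1.2 gap 38.1 F [-1.1  0.3 -0.3]
 turn [-0.11  0.17  0.05]  shift [15.2  1.5 -1.2]
```

step_arm:
  motion:
    - [[6, 1.5, -1, 0, 0, 0], [6, 0, 0, 0, 0, 0], [5, 0, 0, 0, 0, 0], [0, 0, 0, 0, 0, 0], [0, 0, 0, 0, 0, 0]]

```text
t: 8.5
position: [580.0, -9.5, 61.1]
tool_rot: [-0.013, -0.706, -0.014, 0.708]
contact_force: [0.5, -0.5, -1.2]
finger_gap: 38.4
```

```bash
python3 -c "
from h import *
goto(579.5,-9.7,50,-87.7)"
```

```text
t 8.5 pos [580.   -9.5  61.1] phi -87.8 q7 -1.19 gap 38.4 F [ 0.5 -0.5 -1.2]
 turn [-0.08  0.11  0.06]  shift [11.1  0.2  0.5]
```

step_arm:
  motion:
    - [[4, 0, 0, 0, 0, 0], [3, 0, 0, 0, 0, 0], [3, 0, 0, 0, 0, 0], [2, 0, 0, 0, 0, 0], [0, 0, 0, 0, 0, 0], [0, 0, 0, 0, 0, 0]]

```text
t: 9.1
position: [580.7, -9.4, 50.0]
tool_rot: [-0.013, -0.707, -0.014, 0.707]
contact_force: [-0.9, 0.4, -0.1]
finger_gap: 38.3
```

```bash
python3 -c "
from h import *
goto(579.5,-9.7,50,-87.7)"
```

```text
t 9.1 pos [580.7  -9.4  50. ] phi -87.8 q7 -1.18 gap 38.3 F [-0.9  0.4 -0.1]
 turn [-0.05  0.02  0.1 ]  shift [0.  0.2 1.2]
```

step_arm:
  motion:
    - [[1, 0, 0, 0, 0, 0], [0, 0, 0, 0, 0, 0]]

```text
t: 9.3
position: [580.9, -9.6, 49.9]
tool_rot: [0.013, 0.707, 0.015, -0.707]
contact_force: [0.7, -0.1, -1.4]
finger_gap: 38.8
```

step_arm:
  motion:
    - [[0, 0, 0, 0, 0, 0], [0, 0, 0, 0, 0, 0], [0, 0, 0, 0, 0, 0], [0, 0, 0, 0, 0, 0], [-15, 0, 0, 0, 0, 0], [-30, 0, 0, 0, 0, 0], [-40, 0, 0, 0, 0, 0], [-30, 0, 0, 0, 0, 0], [0, 0, 0, 0, 0, 0], [0, 0, 0, 0, 0, 0]]
  gripper: 1

```text
t: 10.3
position: [581.0, -10.4, 172.5]
tool_rot: [0.013, 0.707, 0.014, -0.707]
contact_force: [-0.4, -1.7, -0.6]
finger_gap: 85.6
```

```bash
python3 - <<'E'
from h import *
goto(413,-303,150,-87.7)
s,a=snap('wrist','w3'); t,b=snap('top','top3')
cv2.imwrite('pics/w3b.png',np.vstack([a[:300],cv2.resize(b[150:240,180:330],(512,300))])[:,:,::-1])
for c in blobs(a,(105,150,60),(125,255,255),300): print(*rect('wrist',c,65,s))
for c in blobs(b,(8,220,120),(14,255,255)): print(*rect('top',c,30))
E
```

```text
t 10.3 pos [581.  -10.4 172.5] phi -87.8 q7 -1.25 gap 85.6 F [-0.4 -1.7 -0.6]
 turn [-0.12 -0.08  0.06]  shift [ 22.5 285.6 179.6]
[250. 184.] [582.4  -9.1] [62.  38.9] 2.1
```

View pics/w3b.png

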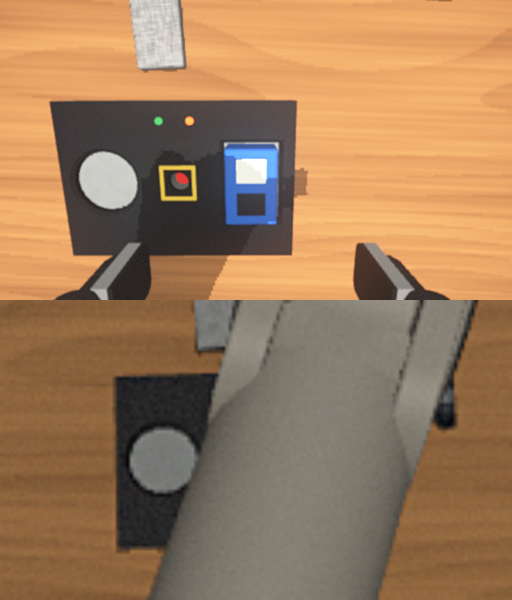

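The oblong remote sits within its pocket at (250,184) with its axes parallel, and its top face measures 62x39 mm at z=65, so it looks seated. Next, the round remote.

step_arm:
  motion:
    - [[0, 41, 26, 0, 0, 0], [0, 41, 26, 0, 0, 0], [0, 41, 26, 0, 0, 0], [2, 41, 26, 0, 0, 0], [5, 41, 26, 0, 0, 0], [5, 41, 26, 0, 0, 0], [5, 40, 24, 0, 0, 0], [5, 0, 0, 0, 0, 0], [0, 0, 0, 0, 0, 0], [0, 0, 0, 0, 0, 0]]

```text
t: 11.4
position: [401.0, -306.5, 137.5]
tool_rot: [-0.012, -0.7, -0.018, 0.714]
contact_force: [-0.7, 0.8, 0.7]
finger_gap: 85.3
```

```bash
python3 - <<'E'
from h import *
s,a=snap('wrist','w4')
C=blobs(a,(5,180,140),(16,255,255),300)
for c in C: print(*rect('wrist',c,30,s), cv2.minEnclosingCircle(c))
goto(413,-303,60,-87.7)
E
```

```text
[256. 164.] [ 415.3 -308.8] [45.5 45.9] 47.2 ((256.3281555175781, 164.46107482910156), 31.636699676513672)
t 11.45 pos [ 401.6 -305.6  137.4] phi -87.5 q7 -0.61 gap 85.7 F [ 0.4  0.9 -0.4]
 turn [0.24 1.08 0.49]  shift [ 77.4  -2.1 -11.5]
```

View pics/w4.png

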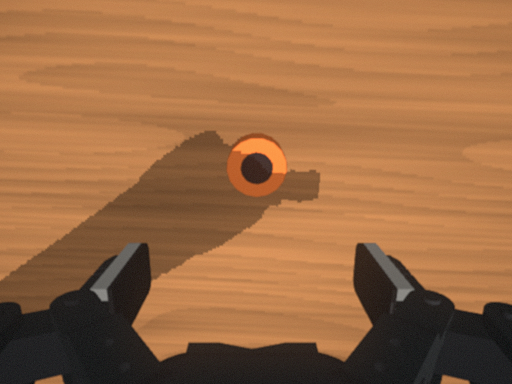

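The orange remote is alone at (256,164), at about (414,-307).

```bash
python3 -c "
from h import *
s={'position':np.array([401.3,-306,137.4]),'tool_rot':robot.read_state()['tool_rot']}
print(ray('wrist',(257,168),31,s), ray('top',(394,263),31))
goto(414,-307,14,-87.7)"
```

```text
[ 414.79913666 -308.40671716   31.        ] [ 413.53542136 -308.49177669   31.        ]
t 11.45 pos [ 401.6 -305.6  137.4] phi -87.5 q7 -0.61 gap 85.7 F [ 0.4  0.9 -0.4]
 turn [0.24 1.08 0.49]  shift [123.4   1.9 -12.4]
```

Both views agree on (414.2,-308.4).

step_arm:
  motion:
    - [[10, 3, -8, 0, 1, 0.5], [20, 0, -5, 0, 0, 0], [20, 0, 0, 0, 0, 0], [20, 0, 0, 0, 0, 0], [0, 0, 0, 0, 0, 0], [0, 0, 0, 0, 0, 0]]

```text
t: 12.05
position: [424.2, -297.9, 65.3]
tool_rot: [0.022, 0.708, 0.025, -0.706]
contact_force: [0.4, 0.1, 0.4]
finger_gap: 85.5
```

```bash
python3 -c "
from h import *
goto(414.2,-308.4,14,-87.7)"
```

```text
t 12.05 pos [ 424.2 -297.9   65.3] phi -86.2 q7 -0.54 gap 85.5 F [0.4 0.1 0.4]
 turn [ 1.49 -0.19  0.18]  shift [51.3 10.1 10.4]
```

step_arm:
  motion:
    - [[4, 8, 8, 1.5, 0, 0], [8, 3, 3, 0, 0, 0], [10, 0, 0, 0, 0, 0], [0, 0, 0, 0, 0, 0], [0, 0, 0, 0, 0, 0]]

```text
t: 12.55
position: [415.2, -311.2, 44.2]
tool_rot: [0.014, 0.71, 0.014, -0.704]
contact_force: [-0.0, 0.1, 0.4]
finger_gap: 85.4
```

```bash
python3 -c "
from h import *
goto(414.2,-308.4,14,-87.7)"
```

```text
t 12.55 pos [ 415.2 -311.2   44.2] phi -87.7 q7 -0.51 gap 85.4 F [-0.   0.1  0.4]
 turn [-0.04 -0.43  0.04]  shift [30.2 -2.8  0.9]
```

step_arm:
  motion:
    - [[6, -2, 1, 0, -0.4, 0], [8, 0, 0, 0, 0, 0], [8, 0, 0, 0, 0, 0], [8, 0, 0, 0, 0, 0], [0, 0, 0, 0, 0, 0], [0, 0, 0, 0, 0, 0]]

```text
t: 13.15
position: [414.3, -308.5, 11.2]
tool_rot: [-0.014, -0.707, -0.015, 0.707]
contact_force: [-0.2, 0.3, 0.2]
finger_gap: 85.6
```

```bash
python3 -c "
from h import *
goto(414.2,-308.4,14,-87.7)"
```

```text
t 13.15 pos [ 414.3 -308.5   11.2] phi -87.7 q7 -0.48 gap 85.6 F [-0.2  0.3  0.2]
 turn [0.   0.02 0.07]  shift [-2.8 -0.1  0.1]
```

step_arm:
  motion:
    - [[-4, 0, 0, 0, 0, 0], [0, 0, 0, 0, 0, 0]]

```text
t: 13.35
position: [414.4, -308.8, 15.6]
tool_rot: [-0.014, -0.707, -0.015, 0.707]
contact_force: [0.6, 0.1, 0.5]
finger_gap: 85.3
```

step_arm:
  motion:
    - [[0, 0, 0, 0, 0, 0], [0, 0, 0, 0, 0, 0], [0, 0, 0, 0, 0, 0], [0, 0, 0, 0, 0, 0], [0, 0, 0, 0, 0, 0], [0, 0, 0, 0, 0, 0]]
  gripper: -1

```text
t: 13.95
position: [415.3, -309.5, 17.2]
tool_rot: [0.014, 0.708, 0.014, -0.706]
contact_force: [0.8, -0.1, 0.9]
finger_gap: 44.0
```

step_arm:
  motion:
    - [[-20, 0, 0, 0, 0, 0], [-40, 0, 0, 0, 0, 0], [-40, 0, 0, 0, 0, 0], [-30, 0, 0, 0, 0, 0], [0, 0, 0, 0, 0, 0], [0, 0, 0, 0, 0, 0]]

```text
t: 14.55
position: [412.8, -307.1, 148.5]
tool_rot: [-0.012, -0.705, -0.016, 0.709]
contact_force: [0.3, 0.8, -0.8]
finger_gap: 42.9
```

```bash
python3 -c "
from h import *
goto(515,111,150,-87.7)"
```

```text
t 14.55 pos [ 412.8 -307.1  148.5] phi -87.7 q7 -0.62 gap 42.9 F [ 0.3  0.8 -0.8]
 turn [-0.02  0.27  0.28]  shift [  -1.5 -413.7 -118.9]
```

step_arm:
  motion:
    - [[0, -42, -12, 0, 0, 0], [0, -42, -12, 0, 0, 0], [0, -42, -12, 0, 0, 0], [0, -42, -12, 0, 0, 0], [0, -42, -12, 0, 0, 0], [0, -42, -12, 0, 0, 0], [0, -42, -12, 0, 0, 0], [0, -42, -12, 0, 0, 0], [0, -42, -12, 0, 0, 0], [0, -36, -12, 0, 0, 0], [0, 0, 0, 0, 0, 0], [0, 0, 0, 0, 0, 0], [0, 0, 0, 0, 0, 0]]

```text
t: 15.85
position: [507.0, 127.1, 126.6]
tool_rot: [-0.012, -0.693, -0.011, 0.721]
contact_force: [0.2, -0.5, -1.5]
finger_gap: 43.5
```

```bash
python3 - <<'E'
from h import *
goto(574.8,110.6,100,-87.7)
s,a=snap('wrist','w5')
for nm,lo,hi,z in [('orange',(5,180,100),(16,255,255),s['position'][2]-17+30),('grey',(0,0,90),(180,40,255),35),('yellow',(22,130,100),(36,255,255),45),('blue',(105,150,60),(125,255,255),65)]:
    for c in blobs(a,lo,hi,500): print(nm,*rect('wrist',c,z,s))
E
```

```text
t 15.85 pos [507.  127.1 126.6] phi -88.1 q7 -1.53 gap 43.5 F [ 0.2 -0.5 -1.5]
 turn [-0.38  2.31 -0.03]  shift [ 26.6  19.3 -67.1]
orange [252. 253.] [511.3 127.2] [53.1 43.6] 1.6
grey [321. 257.] [454.9  71.2] [44.2 14.3] 18.7
grey [183. 256.] [451.4 179. ] [13.8 44.3] 74.2
grey [281.  89.] [574.9 110.2] [51.3 51.3] 48.0
grey [497.  64.] [595.7 -27.3] [20.9 20.6] 1.9
grey [236.  75.] [580.7 140.7] [12.  44.4] 81.6
yellow [380.  89.] [577.3  49.8] [29.4 29.6] 2.3
blue [473.  83.] [5.806e+02 1.000e-01] [59.5 47.8] 2.7
```

View pics/w5.png

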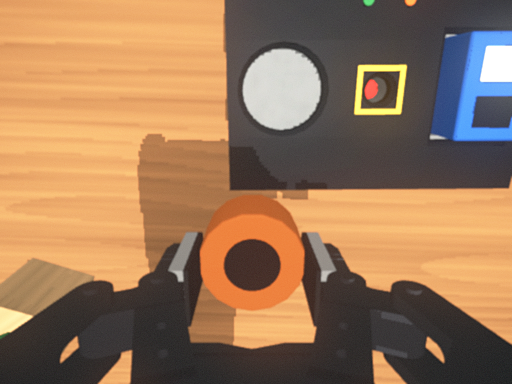

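The cradle is at (281,89), i.e. (574.9,110.4), and the orange remote is held at (252,262), centred. The tool is tilted 2.3°, which I'll take out on the way.

step_arm:
  motion:
    - [[0, 8, -20, -0.4, 2.3, 0], [0, 8, -20, 0, 0, 0], [5, 4, -18, 0, 0, 0], [5, 0, -8, 0, 0, 0], [0, 0, 0, 0, 0, 0], [0, 0, 0, 0, 0, 0], [0, 0, 0, 0, 0, 0]]

```text
t: 16.6
position: [571.3, 98.6, 113.9]
tool_rot: [-0.01, -0.705, -0.008, 0.709]
contact_force: [-0.2, 0.4, -0.8]
finger_gap: 43.3
```

```bash
python3 -c "
from h import *
goto(574.4,110.4,66,-87.7)"
```

```text
t 16.6 pos [571.3  98.6 113.9] phi -88.6 q7 -1.44 gap 43.3 F [-0.2  0.4 -0.8]
 turn [-0.86  0.34 -0.14]  shift [ 47.9 -11.7  -3.6]
```

step_arm:
  motion:
    - [[8, -8, -3, -0.9, 0.3, 0], [10, -3, 0, 0, 0, 0], [10, 0, 0, 0, 0, 0], [5, 0, 0, 0, 0, 0], [0, 0, 0, 0, 0, 0], [0, 0, 0, 0, 0, 0]]

```text
t: 17.2
position: [571.4, 113.1, 77.3]
tool_rot: [-0.016, -0.706, -0.016, 0.708]
contact_force: [0.2, -0.6, -1.0]
finger_gap: 43.6
```

```bash
python3 -c "
from h import *
goto(574.4,110.4,66,-87.7)"
```

```text
t 17.2 pos [571.4 113.1  77.3] phi -87.4 q7 -1.42 gap 43.6 F [ 0.2 -0.6 -1. ]
 turn [ 0.31  0.19 -0.05]  shift [11.3  2.8 -2.9]
```

step_arm:
  motion:
    - [[4, 2, -2, 0.3, 0, 0], [4, 0.5, -0.5, 0, 0, 0], [2, 0, 0, 0, 0, 0], [0, 0, 0, 0, 0, 0], [0, 0, 0, 0, 0, 0]]

```text
t: 17.7
position: [575.2, 109.6, 67.1]
tool_rot: [-0.014, -0.706, -0.013, 0.707]
contact_force: [0.6, -0.6, -0.1]
finger_gap: 43.9
```

```bash
python3 -c "
from h import *
goto(574.4,110.4,52,-87.7)"
```

```text
t 17.7 pos [575.2 109.6  67.1] phi -87.8 q7 -1.42 gap 43.9 F [ 0.6 -0.6 -0.1]
 turn [-0.09  0.09 -0.07]  shift [15.1 -0.9  0.7]
```

step_arm:
  motion:
    - [[4, -0.5, 0.5, 0, 0, 0], [4, 0, 0, 0, 0, 0], [3, 0, 0, 0, 0, 0], [3, 0, 0, 0, 0, 0], [2, 0, 0, 0, 0, 0], [0, 0, 0, 0, 0, 0], [0, 0, 0, 0, 0, 0]]

```text
t: 18.4
position: [575.4, 110.3, 52.5]
tool_rot: [0.014, 0.707, 0.014, -0.707]
contact_force: [-0.2, -1.0, -0.3]
finger_gap: 43.4
```

```bash
python3 -c "
from h import *
goto(574.4,110.4,52,-87.7)"
```

```text
t 18.4 pos [575.4 110.3  52.5] phi -87.8 q7 -1.41 gap 43.4 F [-0.2 -1.  -0.3]
 turn [-0.07 -0.01  0.03]  shift [ 0.5 -0.1  1. ]
```

step_arm:
  motion:
    - [[1, 0, 0, 0, 0, 0], [0, 0, 0, 0, 0, 0]]

```text
t: 18.6
position: [575.5, 110.3, 52.2]
tool_rot: [0.013, 0.707, 0.014, -0.707]
contact_force: [-1.1, -0.3, -1.2]
finger_gap: 43.6
```

step_arm:
  motion:
    - [[0, 0, 0, 0, 0, 0], [0, 0, 0, 0, 0, 0], [0, 0, 0, 0, 0, 0], [0, 0, 0, 0, 0, 0], [-15, 0, 0, 0, 0, 0], [-30, 0, 0, 0, 0, 0], [-40, 0, 0, 0, 0, 0], [-40, 0, 0, 0, 0, 0], [-30, 0, 0, 0, 0, 0], [0, 0, 0, 0, 0, 0], [0, 0, 0, 0, 0, 0]]
  gripper: 1

```text
t: 19.7
position: [575.6, 109.3, 217.5]
tool_rot: [0.013, 0.708, 0.013, -0.706]
contact_force: [0.5, 0.8, -0.5]
finger_gap: 85.6
```

```bash
python3 - <<'E'
from h import *
goto(391,300,200,-87.7)
s,a=snap('wrist','w6')
for nm,lo,hi,z in [('orange',(5,180,100),(16,255,255),65),('yellow',(22,130,100),(36,255,255),45),('blue',(105,150,60),(125,255,255),65)]:
    for c in blobs(a,lo,hi,300): print(nm,*rect('wrist',c,z,s))
E
```

```text
t 19.7 pos [575.6 109.3 217.5] phi -87.9 q7 -1.5 gap 85.6 F [ 0.5  0.8 -0.5]
 turn [-0.16 -0.15 -0.  ]  shift [  17.5 -197.9  176.8]
orange [251. 171.] [576.  110.9] [47.4 44.1] 19.1
yellow [315. 170.] [577.3  49.9] [28.9 29.8] 2.2
blue [385. 172.] [581.5  -8.8] [59.8 39.7] 2.2
blue [60. 26.] [688.2 265.4] [41.6 67.3] 2.2
```

View pics/w6.png

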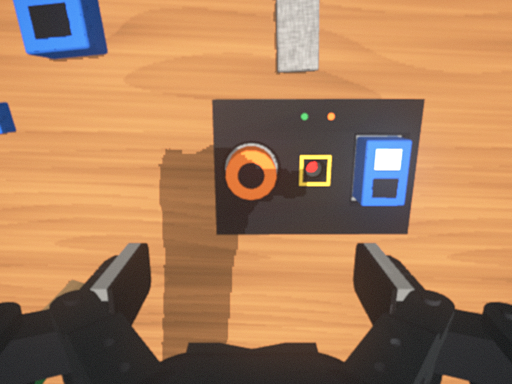

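Both remotes look seated: orange concentric at (251,171) with size ≈46 mm at z=65, and blue at (385,172) 60x40 mm at z=65. Now the stylus.

step_arm:
  motion:
    - [[0, -40, 36, 0, 0, 0], [0, -40, 36, 0, 0, 0], [0, -40, 36, 0, 0, 0], [0, -40, 36, 0, 0, 0], [5, -36, 32, 0, 0, 0], [5, 0, 0, 0, 0, 0], [0, 0, 0, 0, 0, 0], [0, 0, 0, 0, 0, 0], [0, 0, 0, 0, 0, 0]]

```text
t: 20.65
position: [391.3, 289.9, 196.2]
tool_rot: [-0.016, -0.703, -0.005, 0.711]
contact_force: [0.2, -0.0, 0.9]
finger_gap: 85.1
```

```bash
python3 - <<'E'
from h import *
goto(393,298,150,-87.7)
s,a=snap('wrist','w7')
_,b=snap('side','side7')
for nm,lo,hi,z in [('green',(45,100,30),(88,255,255),124),('wood',(10,40,150),(28,140,255),62)]:
    for c in blobs(a,lo,hi,200): print(nm,*rect('wrist',c,z,s), cv2.boundingRect(c))
cv2.imwrite('pics/w7b.png',np.vstack([a,cv2.resize(b[150:250,190:320],(512,394))])[:,:,::-1][:600*2:1])
cv2.imwrite('pics/w7b.png',cv2.resize(cv2.imread('pics/w7b.png'),None,fx=.77,fy=.77))
E
```

```text
t 20.65 pos [391.3 289.9 196.2] phi -88.2 q7 -2.05 gap 85.1 F [ 0.2 -0.   0.9]
 turn [-0.55  0.59 -0.87]  shift [46.2 -8.  -2. ]
green [238. 190.] [398.7 299. ] [29.9 17.8] 1.6 (223, 167, 28, 45)
wood [239. 175.] [391.9 298.7] [56.3 56.7] 72.2 (198, 134, 84, 83)
```

View pics/w7b.png

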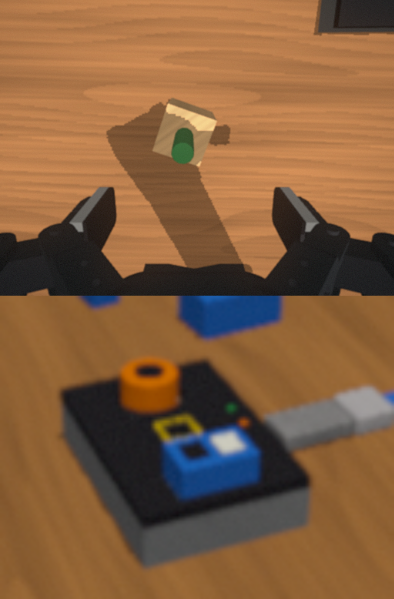

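The side crop shows both remotes sitting level and sunk into the box. In the wrist view the stylus top is at about (237,198), i.e. about (393.5,298.8), which agrees with the top view.

step_arm:
  motion:
    - [[10, -7, -2, -0.5, 0.5, -0.8], [15, -1, 0, 0, 0, 0], [15, 0, 0, 0, 0, 0], [0, 0, 0, 0, 0, 0], [0, 0, 0, 0, 0, 0], [0, 0, 0, 0, 0, 0]]

```text
t: 21.35
position: [400.2, 293.6, 158.0]
tool_rot: [0.008, 0.709, 0.009, -0.705]
contact_force: [0.1, -0.6, 0.4]
finger_gap: 85.2
```

```bash
python3 - <<'E'
from h import *
s,a=snap('wrist','w8')
for c in blobs(a,(45,100,30),(88,255,255),200):
    r=rect('wrist',c,124,s); print(*r,cv2.boundingRect(c)); x,y,w,h=cv2.boundingRect(c)
    print('top',ray('wrist',(x+w/2,y+h-w/2),124,s))
goto(393.5,298.8,82,-87.7)
E
```

```text
[243. 222.] [400.5 299. ] [34.7 17.9] 1.5 (226, 192, 33, 60)
top [392.59113193 298.52916905 124.        ]
t 21.4 pos [400.5 293.6 158.3] phi -88.6 q7 -2.02 gap 85.3 F [0.1 0.3 0.4]
 turn [-0.86 -0.34  0.11]  shift [76.3 -5.4  6.8]
```

Target (393,298.7). I'll line up above the handle top, then go down.

step_arm:
  motion:
    - [[5, -4, 6, -0.9, -0.3, 0], [8, -2, 2, 0, 0, 0], [8, 0, 0, 0, 0, 0], [0, 0, 0, 0, 0, 0], [0, 0, 0, 0, 0, 0]]

```text
t: 21.9
position: [391.9, 300.9, 136.5]
tool_rot: [0.014, 0.707, 0.017, -0.706]
contact_force: [0.4, 0.4, 0.4]
finger_gap: 85.5
```

```bash
python3 -c "
from h import *
goto(393,298.7,82,-87.7)"
```

```text
t 21.9 pos [391.9 300.9 136.5] phi -87.5 q7 -2.01 gap 85.5 F [0.4 0.4 0.4]
 turn [ 0.18 -0.09  0.22]  shift [54.5  2.3 -1. ]
```

step_arm:
  motion:
    - [[10, 2, -1, 0.2, 0, 0.2], [12, 0, 0, 0, 0, 0], [12, 0, 0, 0, 0, 0], [8, 0, 0, 0, 0, 0], [0, 0, 0, 0, 0, 0], [0, 0, 0, 0, 0, 0]]

```text
t: 22.5
position: [392.8, 298.0, 89.7]
tool_rot: [0.014, 0.707, 0.013, -0.707]
contact_force: [1.5, -0.4, 0.3]
finger_gap: 85.2
```

```bash
python3 -c "
from h import *
goto(393,298.7,82,-87.7)"
```

```text
t 22.5 pos [392.8 298.   89.7] phi -87.8 q7 -1.97 gap 85.2 F [ 1.5 -0.4  0.3]
 turn [-0.08 -0.01 -0.11]  shift [ 7.7 -0.7 -0.3]
```

step_arm:
  motion:
    - [[4, -0.7, 0, 0, 0, 0], [3, 0, 0, 0, 0, 0], [0, 0, 0, 0, 0, 0], [0, 0, 0, 0, 0, 0]]

```text
t: 22.9
position: [393.5, 299.4, 83.0]
tool_rot: [0.014, 0.708, 0.014, -0.706]
contact_force: [-0.5, 0.0, 0.2]
finger_gap: 85.0
```

step_arm:
  motion:
    - [[0, 0, 0, 0, 0, 0], [0, 0, 0, 0, 0, 0], [0, 0, 0, 0, 0, 0], [0, 0, 0, 0, 0, 0], [0, 0, 0, 0, 0, 0], [0, 0, 0, 0, 0, 0], [0, 0, 0, 0, 0, 0], [0, 0, 0, 0, 0, 0]]
  gripper: -1

```text
t: 23.7
position: [393.9, 299.7, 83.7]
tool_rot: [0.014, 0.708, 0.014, -0.706]
contact_force: [0.1, 0.3, -0.2]
finger_gap: 18.9
```

```bash
python3 -c "
from h import *
goto(393,298.7,82,-87.7)"
```

```text
t 23.7 pos [393.9 299.7  83.7] phi -87.8 q7 -1.96 gap 18.9 F [ 0.1  0.3 -0.2]
 turn [-0.07 -0.16  0.03]  shift [1.7 0.9 1. ]
```

step_arm:
  motion:
    - [[-6, 0, 0, 0, 0, 0], [-8, 0, 0, 0, 0, 0], [-8, 0, 0, 0, 0, 0], [-10, 0, 0, 0, 0, 0], [-10, 0, 0, 0, 0, 0], [-10, 0, 0, 0, 0, 0], [-10, 0, 0, 0, 0, 0], [-10, 0, 0, 0, 0, 0], [-10, 0, 0, 0, 0, 0], [-8, 0, 0, 0, 0, 0], [0, 0, 0, 0, 0, 0], [0, 0, 0, 0, 0, 0]]

```text
t: 24.9
position: [394.2, 299.9, 183.4]
tool_rot: [0.013, 0.709, 0.015, -0.705]
contact_force: [-0.1, -0.1, -1.5]
finger_gap: 18.5
```

```bash
python3 - <<'E'
from h import *
goto(577,50.3,170,-87.7)
s,a=snap('side','side9'); w,b=snap('wrist','w9')
cv2.imwrite('pics/s9.png',np.hstack([cv2.resize(a[80:220,90:230],(384,384)),b[:,100:400]])[:,:,::-1])
E
```

```text
t 24.9 pos [394.2 299.9 183.4] phi -87.8 q7 -2.04 gap 18.5 F [-0.1 -0.1 -1.5]
 turn [-0.08 -0.28  0.17]  shift [  13.4  256.7 -172.6]
```

View pics/s9.png

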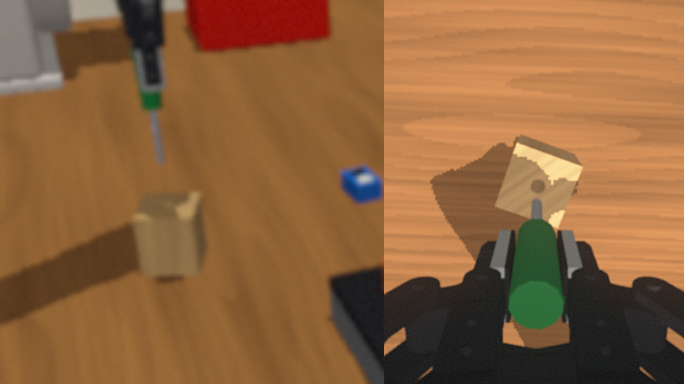

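The stylus is held upright, its pin clear of the block, with the tip at about wrist (252,202). I'll carry it over to short of the hole, then look.

step_arm:
  motion:
    - [[0, 40, -24, 0, 0, 0], [0, 40, -24, 0, 0, 0], [0, 40, -24, 0, 0, 0], [0, 40, -24, 0, 0, 0], [0, 40, -24, 0, 0, 0], [0, 40, -24, 0, 0, 0], [0, 15, -14, 0, 0, 0], [0, 0, 0, 0, 0, 0], [0, 0, 0, 0, 0, 0], [0, 0, 0, 0, 0, 0]]

```text
t: 26.0
position: [563.7, 47.4, 174.9]
tool_rot: [-0.018, -0.704, -0.017, 0.71]
contact_force: [0.5, 1.2, -0.2]
finger_gap: 18.5
```

```bash
python3 - <<'E'
from h import *
s,a=snap('wrist','w10')
goto(577,50.3,150,-87.7)
tz=s['position'][2]-76.7
print('tip(252,202)',ray('wrist',(252,202),tz,s))
for c in blobs(a,(22,130,100),(36,255,255),100): print('yel',*rect('wrist',c,45,s),cv2.boundingRect(c))
cv2.imwrite('pics/c10.png',cv2.resize(a[90:290,150:400],None,fx=3,fy=3)[:,:,::-1])
E
```

```text
t 26.05 pos [563.5  48.  174.9] phi -87.1 q7 -1.36 gap 18.4 F [-0.3  0.9 -0.9]
 turn [ 0.63  0.47 -0.02]  shift [ 24.9  -1.7 -13.6]
tip(252,202) [561.30720691  46.95703157  98.23597415]
yel [252. 160.] [577.3  50. ] [29.8 29.6] 1.9 (231, 144, 38, 37)
yel [164. 150.] [583.9 117. ] [18.5 44.5] 8.4 (141, 139, 55, 26)
```

View pics/c10.png

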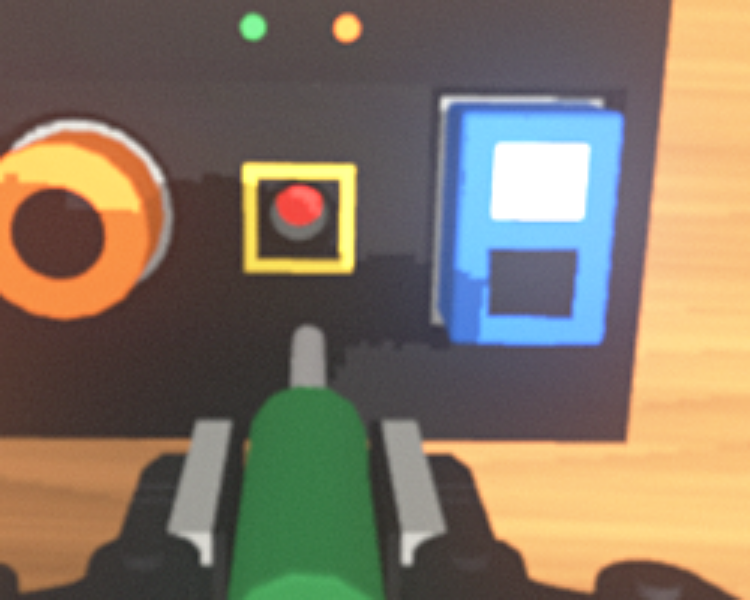

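This view shows the tip at about (253,202), the frame at (252,160) with the red button in it, and both remotes down in their pockets. The hole is at (577.2,50.1), and the tip is about 1–1.5 mm nearer than the TCP.

step_arm:
  motion:
    - [[5, -2, -10, 0.6, 0.4, 0], [8, -0.5, -5, 0, 0, 0], [5, 0, 0, 0, 0, 0], [0, 0, 0, 0, 0, 0], [0, 0, 0, 0, 0, 0], [0, 0, 0, 0, 0, 0]]

```text
t: 26.65
position: [577.5, 58.1, 154.2]
tool_rot: [-0.016, -0.706, -0.018, 0.708]
contact_force: [-0.5, -0.7, -0.6]
finger_gap: 18.6
```

```bash
python3 -c "
from h import *
goto(578.4,50.7,128,-87.7)"
```

```text
t 26.65 pos [577.5  58.1 154.2] phi -87.2 q7 -1.35 gap 18.6 F [-0.5 -0.7 -0.6]
 turn [0.52 0.2  0.17]  shift [26.2  7.4 -0.6]
```

step_arm:
  motion:
    - [[5, 5, 0, 0.5, 0.2, 0.1], [5, 2, 0, 0, 0, 0], [5, 0, 0, 0, 0, 0], [3, 0, 0, 0, 0, 0], [0, 0, 0, 0, 0, 0], [0, 0, 0, 0, 0, 0]]

```text
t: 27.25
position: [577.7, 49.4, 134.9]
tool_rot: [0.013, 0.707, 0.014, -0.707]
contact_force: [0.9, 1.3, -0.7]
finger_gap: 18.9
```

```bash
python3 -c "
from h import *
goto(578.4,50.7,128,-87.7)"
```

```text
t 27.25 pos [577.7  49.4 134.9] phi -87.8 q7 -1.34 gap 18.9 F [ 0.9  1.3 -0.7]
 turn [-0.13 -0.04  0.06]  shift [ 6.9 -1.2 -0.8]
```

step_arm:
  motion:
    - [[3, -1.2, -0.8, 0, 0, 0], [4, 0, 0, 0, 0, 0], [4, 0, 0, 0, 0, 0], [4, 0, 0, 0, 0, 0], [0, 0, 0, 0, 0, 0], [0, 0, 0, 0, 0, 0]]

```text
t: 27.85
position: [578.7, 51.4, 118.6]
tool_rot: [0.013, 0.707, 0.014, -0.707]
contact_force: [0.7, 0.4, -0.1]
finger_gap: 18.8
```

```bash
python3 -c "
from h import *
goto(578.4,50.7,104,-87.7)"
```

```text
t 27.85 pos [578.7  51.4 118.6] phi -87.8 q7 -1.33 gap 18.8 F [ 0.7  0.4 -0.1]
 turn [-0.08 -0.05  0.07]  shift [14.6  0.7  0.3]
```

step_arm:
  motion:
    - [[4, 0.6, 0, 0, 0, 0], [4, 0, 0, 0, 0, 0], [3, 0, 0, 0, 0, 0], [2, 0, 0, 0, 0, 0], [0, 0, 0, 0, 0, 0], [0, 0, 0, 0, 0, 0]]

```text
t: 28.45
position: [578.8, 50.6, 104.5]
tool_rot: [0.013, 0.707, 0.014, -0.707]
contact_force: [0.2, -0.3, -0.2]
finger_gap: 18.5
```

step_arm:
  motion:
    - [[2, 0, 0, 0, 0, 0], [2, 0, 0, 0, 0, 0], [0, 0, 0, 0, 0, 0], [0, 0, 0, 0, 0, 0]]

```text
t: 28.85
position: [579.3, 50.6, 100.7]
tool_rot: [0.013, 0.708, 0.014, -0.706]
contact_force: [0.6, 0.2, -0.2]
finger_gap: 18.6
```

```bash
python3 -c "
from h import *
goto(578.4,50.7,95.7,-87.7)"
```

```text
t 28.85 pos [579.3  50.6 100.7] phi -87.8 q7 -1.32 gap 18.6 F [ 0.6  0.2 -0.2]
 turn [-0.08 -0.13  0.07]  shift [ 5.  -0.2  0.9]
```

step_arm:
  motion:
    - [[2, 0, 0, 0, 0, 0], [1.5, 0, 0, 0, 0, 0], [0, 0, 0, 0, 0, 0], [0, 0, 0, 0, 0, 0]]

```text
t: 29.25
position: [579.5, 50.6, 98.2]
tool_rot: [0.013, 0.708, 0.014, -0.706]
contact_force: [-0.5, -0.3, 3.0]
finger_gap: 18.5
```

step_arm:
  motion:
    - [[1.5, 0, 0, 0, 0, 0], [1, 0, 0, 0, 0, 0], [0, 0, 0, 0, 0, 0], [0, 0, 0, 0, 0, 0]]

```text
t: 29.65
position: [579.6, 50.5, 96.2]
tool_rot: [0.013, 0.708, 0.014, -0.706]
contact_force: [-0.9, -0.3, 4.1]
finger_gap: 18.5
```

step_arm:
  motion:
    - [[1.5, 0, 0, 0, 0, 0], [1.5, 0, 0, 0, 0, 0], [1.5, 0, 0, 0, 0, 0]]

```text
t: 29.95
position: [580.3, 50.4, 95.3]
tool_rot: [0.012, 0.709, 0.015, -0.705]
contact_force: [-5.1, -0.6, 11.6]
finger_gap: 18.7
```

step_arm:
  motion:
    - [[1.5, 0, 0, 0, 0, 0], [1.5, 0, 0, 0, 0, 0]]

```text
t: 30.15
position: [580.2, 50.3, 95.4]
tool_rot: [0.012, 0.709, 0.016, -0.705]
contact_force: [-4.5, 0.2, 12.4]
finger_gap: 18.7
```

step_arm:
  motion:
    - [[1.3, 0, 0.5, 0, 0, 0], [1.3, 0, 0.5, 0, 0, 0], [1.3, 0, 0.3, 0, 0, 0], [1.3, 0, 0.3, 0, 0, 0], [1.3, 0, 0.3, 0, 0, 0], [1.3, 0, 0.3, 0, 0, 0]]

```text
t: 30.75
position: [579.7, 49.9, 95.4]
tool_rot: [0.01, 0.71, 0.017, -0.704]
contact_force: [-3.1, 0.2, 8.8]
finger_gap: 18.8
```

```bash
python3 - <<'E'
from h import *
goto(578.4,50.7,95.7,-87.7)
b,a=snap('side','sf')
for nm,lo,hi in [('orange',(5,180,100),(16,255,255)),('blue',(105,150,60),(125,255,255))]:
    for c in blobs(a,lo,hi,60): print(nm,*rect('side',c,65))
c0=cv2.imread('pics/side7.png')[:,:,::-1].copy()
for nm,lo,hi in [('orange',(5,180,100),(16,255,255)),('blue',(105,150,60),(125,255,255))]:
    for c in blobs(c0,lo,hi,60): print('before',nm,*rect('side',c,65))
goto(578.4,50.7,95.7,-87.7)
E
```

```text
t 30.75 pos [579.7  49.9  95.4] phi -87.8 q7 -1.3 gap 18.8 F [-3.1  0.2  8.8]
 turn [-0.08 -0.52  0.55]  shift [-0.3 -0.8  1.2]
orange [237. 178.] [564.1  97.5] [82.7 34.5] 75.7
blue [259. 205.] [575.  -22.8] [77. 76.] 2.6
blue [333. 181.] [774.    4.5] [79.3 23.8] 6.3
blue [271. 152.] [699.  203.1] [115.5  52.6] 68.5
before orange [239. 179.] [568.3  96.6] [80.9 45.8] 70.2
before blue [259. 205.] [575.  -22.8] [77. 76.] 2.6
before blue [333. 181.] [774.    4.6] [78.6 24.4] 4.1
before blue [265. 152.] [683.5 206.5] [120.8  85.7] 70.0
t 30.8 pos [579.7  49.9  95.4] phi -87.8 q7 -1.3 gap 18.6 F [-2.5  0.  10.1]
 turn [-0.08 -0.52  0.56]  shift [-0.3 -0.8  1.2]
```

```bash
python3 -c "
from h import *
print(robot.hand_in()); s=robot.read_state(); print(s['t'],s['position'],s['contact_force'],s['finger_gap'])"
```

```text
the job is handed in; nothing more can be done
None
the job is handed in; nothing more can be done
```

Both remotes are in their matching cradles and released. The stylus is still gripped and holding the pairing button down. I handed the job in at about 31 s of the 72 s allowed; the hand-in gave no verdict.

**Remotes:** After release, the wrist and side views showed both sitting level in their pockets. Their tops measured the right size at the seated height of 65 mm. I chose the mid-size blue remote, which measured about 60 x 40 mm against roughly 48 x 31 and 93 x 63 mm for the other two.

**Button:** I pressed it only after both remotes were in. The stylus tip entered the hole without touching the sides. It met the button near the expected height and stopped after about 5 mm of travel. It held steady there at about 9–10 N, against the 4.5 N needed, with the grip at 18.6 mm.

**Checks that were incomplete or off:**
- **Sideways force:** There was about 3 N sideways at the stop, so the pin is probably rubbing the hole wall slightly.
- **Round remote:** In the last side view the blue remote was unchanged. The orange one was partly hidden by the gripper, so its final check rests on the earlier clear views.
- **Button depth:** I had no direct reading of the button. Fully down is inferred from the tip height and the rise in force.

The glue can, spare drum and brush were never approached.

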